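# Hold the hydrophone probe centred in the guide over the measuring vessel

## Robot

A 6-joint arm with a two-finger parallel gripper is mounted at the origin on the work surface. World frame = base frame: x ahead of the robot, y to its left, z up, the work surface at z = 0. Lengths are in m, angles in rad, forces in N, time in s.
With the tool pointing down it reaches from about 0.25 to 0.725 m from the base axis. Payload 4 kg.
Tool frame: the origin (TCP) lies on the centre line of the jaws, within the pads' length; the fingertips stand 22 mm ahead of it and the grasp point (between the pads) lies 3 mm ahead of it; z points along the fingers, y is the line along which they close (so a half turn about z gives the same grasp; the last joint's range is limited). The gripper opens to 85 mm and grips with 20 to 120 N. Pads are 22 mm wide; open, the fingers measure 114 mm over their backs; the gripper's body (76 mm by 85 mm) begins 54 mm behind the grasp point. The pads swing forward as they close: fully open they stand 13 mm farther back than shut.
Start: joints at [-1.244, 0.241, 0.005, 1.335, 0, 1.571], TCP at [0.161, -0.474, 0.253] pointing down, gripper open.
Joint ranges: [-2.72, 2.72], [-1.05, 1.87], [-1.09, 1.28], [-1.99, 2.15], [-1.42, 1.44], [-3.14, 3.14]. Speed limits (rad/s): [2.79, 2.79, 3.14, 3.14, 3.14, 3.14].

## Interface

Orientations are given as a unit quaternion [x, y, z, w].
In Python, from workcell import bot gives the robot as it stands.
- The arm moves only by the shell command python3 -m inch 'ROWS'. ROWS is JSON, one flat list of numbers, 7 for each row, row after row: the shift along the world's x, y, z in mm, then the turn, a rotation vector about the world's x, y, z in rad, then the opening in per cent of the stroke, from 0 (shut) to 100 (fully open). A call has 1 to 8 rows; each row is the pose to reach, as a shift and turn from the pose commanded when the call began; what a row does not reach only later rows make up. A row lasts 1/12 s, in which the tool goes at most 41.7 mm and 7.16 degrees, less where a joint would pass 70% of its speed; a pose out of reach is approached as far as the arm can. A call with a gripper value outside its range is refused whole. The fingers move at their own pace and stop on an object; the grip force is fixed at half the most. Time passes only in rows, so rows that repeat a pose let the fingers close. It gives the time, the measured TCP pose, the force, the opening and the grip force at its end, in the units of the state.
- bot.get_obs(): the state, without advancing time (a new reading comes with each control period).
- bot.camera(name): name is "side" or "top" or "wrist"; returns the picture (384x512x3 uint8, blue, green, red); there is no depth.
- bot.camera_info(name): a dict with "intrinsics" (3x3 intrinsics, pixels), "camera_from_world" (4x4, takes a point from world to camera coordinates); the wrist camera has in their place "hand_eye" (4x4, takes a point from camera to tool coordinates, whose origin is the TCP and whose axes are the flange's). Camera axes: x right, y down, z forward; pixel columns grow to the right and rows downward; lengths in m; the calibration is good to about 2 mm. A picture is of the moment at which its call begins: read the wrist's pose just before it. camera_info takes no time and is no camera call.
- bot.job_done(): hands the job in; it is judged then, once.
Trained networks look in the newest picture that a camera, given by its name, has taken for a name from the list of things; names that differ only in an ending like _2 or _b are one class to them, and where a whole thing is asked for, a point or a joint stands for the part that bears it (a point fixed in the world has none). Each returns a list of dicts, best first, with "confidence" (0 to 1); they miss things now and then, are a little off and sometimes report something else, mostly with a low value. They report only what shows in the picture. A call takes as long as a camera call.
- bot.silhouettes(camera, target): "mask" (384x512 bool, what is visible of it) and "uv" ([column, row] in pixels, amid what is visible of it).
- bot.spot_point(camera, target): "uv" ([column, row] in pixels: a listed point, or the origin of a listed thing).
The state is a dict: "clock": time; "joint_pos": joint angles; "joint_vel": joint speeds; "tau": joint torques, N m; "eef_pos": TCP position; "tool_rot": TCP orientation; "ft_force": force on the tool from outside, world axes, zero at the start; "ft_torque": the same for the moment, N m; "grip_width": finger opening in m; "grasp_force": force on a finger pad.
Only numpy, scipy, OpenCV 4.12 (cv2) and the standard library are available. Lean on these libraries where they do the work, as an engineer would, in place of code of your own. Each camera call takes 0.05 s, during which the arm holds its last target. There are 200 camera calls.

## Task

Pull the blue-fronted drawer out to its stop and leave it out, then take the red-headed probe from its rack and lower it stem first through the hole of the yellow guide over the steel vessel until the black band on the stem is level with the guide's top face, at no time letting the probe touch the guide or the vessel. Finish while still holding it there in the gripper: upright, still and centred in the hole. Leave the blue-headed spare in its socket, do not bump the measuring station and leave everything else where it is.

Things in the scene. Friction and masses are not known exactly. Their poses are not given: they have to be found in the camera images.
- drawer (a joint): how far the drawer is out, m: 0 = shut, 0.130 = at its stop. It slides along the cabinet's -x, sliding friction about 1.5 N plus 4 N per m/s, no spring, stays where it is left
- drawer_handle (a point): middle of the drawer's steel bar handle; the bar is 11 mm thick, 100 mm long, runs along the cabinet's y, its centre 35 mm in front of the blue drawer front and 135 mm above the bench. Moves with the drawer; can be pinched from above
- cabinet: white one-drawer cabinet fixed to the bench, shell 200 deep x 220 wide x 165 mm high. Origin: middle of the shell's lower front edge, at bench height; x points into the cabinet, z up. Blue drawer front 12 thick, 214 wide, top edge 162 above the bench. The drawer's other walls are low (top 50 above the bench)
- rack (a point): middle of the top face of the black rack block in the drawer (60 deep x 150 wide, top 62 mm above the bench), 50 mm behind the inner face of the drawer front; moves with the drawer. Its two round sockets (14 mm dia, 36 deep) lie 45 mm either side of this point along the cabinet's y; either may hold either probe
- probe: the probe to use: steel stem 12 mm dia, 85 long, RED square head 22 x 22 x 28 on top (with a brass nub, 8 dia x 6). About 90 g. Origin: centre of the stem's lower tip, z up the stem; head spans z = 85 to 113 mm, its sides along the probe's x and y. At first upright in a rack socket, tip 26 mm above the bench, head sides along the cabinet's axes
- probe_band (a point): point on the red-headed probe's axis at the middle of the black depth band (5 mm high) round the stem, 55 mm above the tip and 30 mm below the head
- spare: spare probe with a BLUE head, otherwise the same as the red one, in the other socket
- guide (a point): centre of the guide hole at the top face of the guide, 180 mm above the bench. Guide: yellow plate 60 x 60 x 15 mm thick with an upright through hole 22 mm dia, held rigidly over the steel vessel. Station x and y are its axes
- station: measuring station fixed to the bench: white balance (270 x 200, top 56 mm high), on it an open steel vessel (124 mm outer dia, rim 151 high, inner floor 70 high), behind it (station +x) a post with a flat arm that holds the guide. All below 183 mm. Origin at bench height, 50 mm beyond the vessel's and guide's axis along station +x
- gel: white gel bottle with blue label, 60 dia x 150 mm; bystander, origin at its underside
- mouse: black computer mouse, 100 x 60 x 31 mm; bystander, origin at its underside
- screwdriver: orange-handled screwdriver lying on the bench; bystander
- beaker: clear empty beaker, 70 dia x 85 mm; bystander, origin at its underside
- weight: brass calibration weight, 34 dia x 54 mm; bystander, origin at its underside
- jar: amber jar with black cap, 64 dia x 70 mm; bystander, origin at its underside

How it is judged:
On the way, in this order (a step that is already met when the one before it is completed fails the run):
1. the drawer is pulled out to its stop (within 5 mm) (value of joint drawer above 0.125 m), for 0.2 s.
2. the red-headed probe is lifted clear of the rack in the gripper (height (world z) of probe above 0.09 m and contact force between the fingers and probe above 1 N), for 0.1 s.
3. the probe is over the guide hole, tip above the guide (z of probe in the frame of guide above 0 m and horizontal distance between probe and guide below 0.009 m).
At the end, for the whole second after the job is handed in: Red-headed probe held by the fingers, black band within 6 mm of the guide's top face level and within 3 mm of the hole's axis, upright within 0.08 rad, still, touching neither guide nor vessel; drawer within 15 mm of its stop; the blue-headed spare in its socket (horizontal distance between probe_band and guide below 0.003 m and z of probe_band in the frame of guide between -0.006 and 0.006 m and angle between probe's own z axis and vertical below 0.08 rad and linear speed of probe below 0.02 m/s and contact force between the fingers and probe above 1 N and contact force between probe and station below 0.1 N and value of joint drawer above 0.115 m and height (world z) of spare below 0.035 m and angle between spare's own z axis and vertical below 0.15 rad and horizontal distance between spare and rack below 0.051 m); the arm keeps its last pose, push and grip.
It fails at once if the red-headed probe touches the guide, vessel or balance (over 0.3 N) (contact force between probe and station above 0.3 N).
It fails at once if the robot bumps the measuring station (over 3 N) (contact force between any of the arm, the fingers and station above 3 N).
It fails at once if the spare probe is lifted out of its socket or carried to the station (height (world z) of spare above 0.05 m).
It fails at once if a bystander is moved by more than 25 mm (distance of any of gel, mouse, screwdriver, beaker, weight, jar from where it was at the start of the episode above 0.025 m).
It also fails if it takes over 69 s, if anything falls off the work surface, if the arm or the gripper's body presses on something with over 40 N, if the wrist force passes 120 N, or if a joint passes its speed limit or range.

## Working session

There is one attempt and no reset: what is moved stays moved. The work goes in short steps, Python scripts to look and compute and a shell command to move; the robot and the scene stay as the last step left them, time stands still between calls to the robot, and variables do not carry over. Pictures are saved under pics/ and viewed, at most 10 in all, crops included, and the job is handed in when it is done.

```bash
mkdir -p pics
cat > h.py <<'E'
import numpy as np, cv2
from scipy.spatial.transform import Rotation as R
from workcell import bot
def proj_info(cam):
    i=bot.camera_info(cam); K=np.array(i["intrinsics"])
    if "camera_from_world" in i: T=np.array(i["camera_from_world"])
    else:
        o=bot.get_obs(); W=np.eye(4); W[:3,:3]=R.from_quat(o["tool_rot"]).as_matrix(); W[:3,3]=o["eef_pos"]
        T=np.linalg.inv(W@np.array(i["hand_eye"]))
    return K,T
def ray(K,T,uv):
    d=T[:3,:3].T@(np.linalg.inv(K)@np.array([uv[0],uv[1],1.])); c=-T[:3,:3].T@T[:3,3]
    return c,d
def atz(K,T,uv,z):
    c,d=ray(K,T,uv); return c+d*(z-c[2])/d[2]
def pix(K,T,p):
    q=T[:3,:3]@np.array(p)+T[:3,3]; q=K@q; return q[:2]/q[2]
def snap(cam,name=None):
    K,T=proj_info(cam); im=bot.camera(cam)
    if name: cv2.imwrite("pics/"+name,im)
    return K,T,im
E
python3 - <<'E'
from h import *
a=snap("top","top0.png");b=snap("side","side0.png")
cv2.imwrite("pics/both0.png",cv2.resize(np.vstack([a[2],b[2]]),(400,600)) if 0 else cv2.resize(np.hstack([a[2],b[2]]),(800,300)))
zs=dict(drawer_handle=.135,guide=.18,station=0,cabinet=0,probe=.026,rack=.062,gel=0,beaker=0,weight=0,jar=0,mouse=0,screwdriver=0)
for c,(K,T,_) in (("top",a),("side",b)):
    print(c,ray(K,T,[256,192]))
    for n,z in zs.items():
        for r in bot.spot_point(c,n)[:1]: print(n,np.round(r["uv"]),round(r["confidence"],2),np.round(atz(K,T,r["uv"],z),3))
o=bot.get_obs();print(o["clock"],o["eef_pos"],o["tool_rot"],o["grip_width"])
E
```

```text
top (array([0.48663301, 0.01471964, 1.56029483]), array([ 0.08333836, -0.02521229, -0.99627511]))
drawer_handle [173. 212.] 0.67 [0.543 0.233 0.135]
guide [345. 212.] 0.59 [ 0.544 -0.285  0.18 ]
station [335. 197.] 0.71 [ 0.601 -0.292  0.   ]
cabinet [178. 201.] 0.9 [0.587 0.237 0.   ]
gel [401. 205.] 0.83 [ 0.574 -0.516  0.   ]
beaker [ 85. 193.] 0.85 [0.612 0.549 0.   ]
weight [248. 227.] 0.45 [0.501 0.003 0.   ]
jar [256. 158.] 0.64 [ 0.734 -0.023  0.   ]
mouse [402. 250.] 0.61 [ 0.425 -0.518  0.   ]
screwdriver [342. 211.] 0.42 [ 0.555 -0.315  0.   ]
side (array([ 1.05353742, -1.03877638,  1.00483364]), array([-0.33591396,  0.72626847, -0.59975782]))
drawer_handle [278. 159.] 0.56 [0.557 0.237 0.135]
guide [202. 237.] 0.75 [ 0.539 -0.296  0.18 ]
cabinet [287. 188.] 0.73 [0.593 0.25  0.   ]
gel [180. 335.] 0.77 [ 0.569 -0.498  0.   ]
weight [238. 220.] 0.71 [ 0.503 -0.004  0.   ]
jar [298. 238.] 0.79 [ 0.731 -0.005  0.   ]
mouse [276. 158.] 0.64 [0.469 0.444 0.   ]
screwdriver [257. 148.] 0.58 [0.354 0.49  0.   ]
1.3 [ 0.16048167 -0.47354048  0.25328944] [ 9.86684380e-01  1.62646655e-01 -1.61090391e-05 -1.90406748e-05] 0.08517540028426528
```

View pics/top0.png

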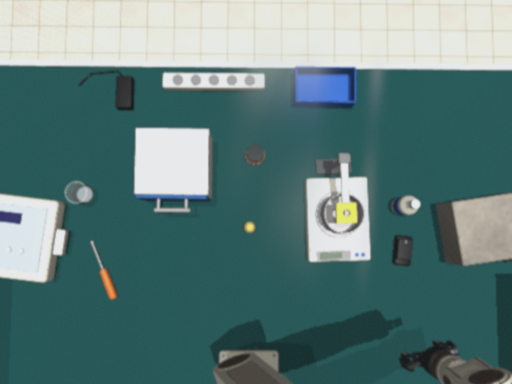

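View pics/side0.png

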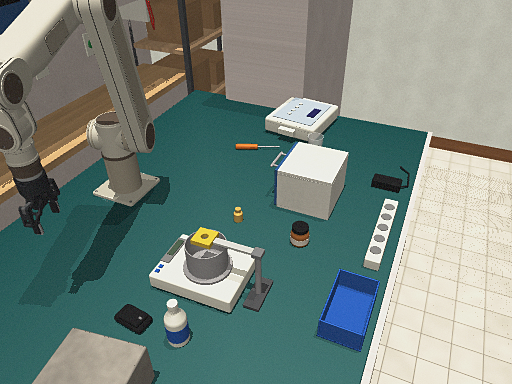

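The top picture shows the cabinet at about (172,163), its handle bar at (172,211) and the guide at (346,212). The side picture agrees: handle (278,159), guide (203,237). The handle is therefore near (0.548, 0.235) and the guide near (0.542, -0.29). I'll move to above the handle now.

```bash
python3 -m inch '[130,240,50,0,0,0.9,100, 130,240,50,0,0,0.9,100, 130,240,50,0,0,0.9,100, 130,240,50,0,0,0.9,100, 130,240,50,0,0,0.9,100, 130,240,50,0,0,0.9,100, 130,240,50,0,0,0.9,100, 130,240,50,0,0,0.9,100]'; python3 -m inch '[140,260,0,0,0,0.344,100, 140,260,0,0,0,0.344,100, 140,260,0,0,0,0.344,100, 140,260,0,0,0,0.344,100, 140,260,0,0,0,0.344,100, 140,260,0,0,0,0.344,100, 140,260,0,0,0,0.344,100, 140,260,0,0,0,0.344,100]'
```

```text
clock: 1.97
eef_pos: [0.2924, -0.2302, 0.3048]
tool_rot: [0.815, 0.58, 0.001, 0.001]
ft_force: [-0.4, -0.5, -0.4]
grip_width: 0.0858
grasp_force: 0.0
clock: 2.63
eef_pos: [0.4332, 0.0312, 0.3028]
tool_rot: [0.705, 0.709, 0.001, -0.0]
ft_force: [-0.4, -0.5, -0.2]
grip_width: 0.0853
grasp_force: 0.0
```

```bash
python3 -m inch '[67,204,0,0,0,0,100, 67,204,0,0,0,0,100, 67,204,0,0,0,0,100, 67,204,0,0,0,0,100, 67,204,0,0,0,0,100, 67,204,0,0,0,0,100, 67,204,0,0,0,0,100]'
python3 - <<'E'
from h import *
K,T,im=snap("wrist","w1.png")
print(ray(K,T,[256,192]))
r=bot.spot_point("wrist","drawer_handle")
for x in r[:2]: print(x["uv"],x["confidence"],atz(K,T,x["uv"],.135))
for x in bot.silhouettes("wrist","drawer_handle")[:1]:
    m=x["mask"].astype(np.uint8); print(x["confidence"],x["uv"],m.sum()); print(cv2.minAreaRect(cv2.findNonZero(m)))
E
```

```text
clock: 3.22
eef_pos: [0.4981, 0.232, 0.3018]
tool_rot: [0.706, 0.708, -0.001, -0.0]
ft_force: [-0.3, -0.7, -0.1]
grip_width: 0.0856
grasp_force: 0.0
(array([0.49881786, 0.30080022, 0.42252263]), array([ 0.00678082, -0.25983142, -0.9657158 ]))
[309.4, 177.7] 0.71 [0.55387465 0.23834646 0.135     ]
0.68 [338.0, 159.9] 10819
((332.0107727050781, 169.15185546875), (65.52550506591797, 232.11717224121094), 6.254032611846924)
```

View pics/w1.png

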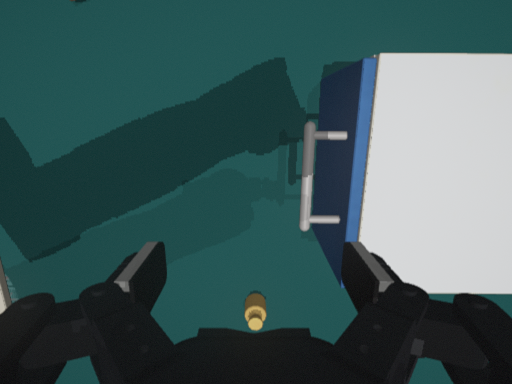

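The wrist picture shows the handle bar running from about (311,123) to (304,230), with the blue drawer front behind it along x≈345-375. I'll use those ends for the centre and yaw.

Run:
```python
from h import *
K,T=proj_info("wrist")
a=atz(K,T,[311,124],.135);b=atz(K,T,[304.5,229],.135)
d=a-b;print(a,b,(a+b)/2,np.linalg.norm(d),"yaw",np.arctan2(-d[0],d[1]))
p=[atz(K,T,u,.162) for u in ([375,55],[354,240])]; d=p[0]-p[1]; print("front yaw",np.arctan2(-d[0],d[1]))
```

```text
[0.55252124 0.28683686 0.135     ] [0.55114297 0.17959921 0.135     ] [0.5518321  0.23321804 0.135     ] 0.10724650918675328 yaw -0.012851739552523287
front yaw -0.01462486384612185
```

```bash
python3 -m inch '[54,2,0,0,0,-0.015,30, 54,2,0,0,0,-0.015,30, 54,2,-40,0,0,-0.015,30, 54,2,-80,0,0,-0.015,30, 54,2,-115,0,0,-0.015,30, 54,2,-115,0,0,-0.015,30]'
python3 - <<'E'
from h import *
K,T,im=snap("wrist","w2.png")
o=bot.get_obs();print(o["eef_pos"])
r=bot.spot_point("wrist","drawer_handle")
for x in r[:2]: print(x["uv"],x["confidence"],atz(K,T,x["uv"],.135))
E
```

```text
clock: 3.87
eef_pos: [0.5465, 0.228, 0.1806]
tool_rot: [0.713, 0.701, -0.007, -0.003]
ft_force: [-1.6, -0.3, -1.2]
grip_width: 0.0258
grasp_force: 0.0
[0.54847448 0.22912665 0.18482731]
[262.8, 212.0] 0.73 [0.55216685 0.2394005  0.135     ]
```

View pics/w2.png

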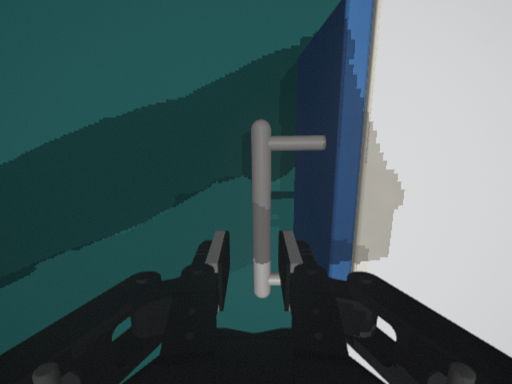

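The bar at (261,210) lies between the fingers, with clearance to the blue front. I'll lower, close and pull.

```bash
python3 -m inch '[3,5,-25,0,0,0,30, 3,5,-47,0,0,0,30, 3,5,-47,0,0,0,30, 3,5,-47,0,0,0,0, 3,5,-47,0,0,0,0, 3,5,-47,0,0,0,0, 3,5,-47,0,0,0,0]'
```

```text
clock: 4.55
eef_pos: [0.5508, 0.2383, 0.1456]
tool_rot: [0.712, 0.702, -0.001, -0.003]
ft_force: [-15.2, 0.7, 9.9]
grip_width: 0.0088
grasp_force: 58.6
```

```bash
python3 -m inch '[-12,0,0,0,0,0,0, -32,0.5,0,0,0,0,0, -54,1,0,0,0,0,0, -76,1,0,0,0,0,0, -98,1.5,0,0,0,0,0, -116,2,0,0,0,0,0, -127,2,0,0,0,0,0, -131,2,0,0,0,0,0]'; python3 -m inch '[-1,0,0,0,0,0,0, -1,0,0,0,0,0,0, -1,0,0,0,0,0,0, -1,0,0,0,0,0,0]'
```

```text
clock: 5.22
eef_pos: [0.4246, 0.2389, 0.1455]
tool_rot: [0.713, 0.702, 0.002, 0.002]
ft_force: [2.2, -5.9, 6.0]
grip_width: 0.0087
grasp_force: 60.9
clock: 5.55
eef_pos: [0.4252, 0.239, 0.1455]
tool_rot: [0.713, 0.701, 0.003, 0.002]
ft_force: [-1.8, -6.8, 11.7]
grip_width: 0.0089
grasp_force: 61.5
```

```bash
python3 -m inch '[-4,0,0,0,0,0,0, -8,0,0,0,0,0,0, -8,0,0,0,0,0,0, -8,0,0,0,0,0,0, -8,0,0,0,0,0,0]'
```

```text
clock: 5.97
eef_pos: [0.4203, 0.239, 0.1456]
tool_rot: [0.713, 0.701, 0.005, 0.005]
ft_force: [6.2, -6.7, 4.8]
grip_width: 0.0085
grasp_force: 60.9
```

```bash
python3 -m inch '[-5,0,0,0,0,0,0, -5,0,0,0,0,0,0, -5,0,0,0,0,0,0]'
```

```text
clock: 6.22
eef_pos: [0.42, 0.239, 0.1456]
tool_rot: [0.714, 0.7, 0.008, 0.008]
ft_force: [20.9, -7.1, -5.0]
grip_width: 0.0089
grasp_force: 60.0
```

```bash
python3 -m inch '[8,0,0,0,0,0,0, 8,0,0,0,0,0,30, 8,0,0,0,0,0,30, 8,0,0,0,0,0,30, 8,0,30,0,0,0,30, 8,0,70,0,0,0,30, 8,0,110,0,0,0,50, 8,0,140,0,0,0,70]'; python3 -m inch '[40,0,20,0,0,0.9,80, 40,0,20,0,0,0.9,80, 40,0,20,0,0,0.9,80, 40,0,20,0,0,0.9,80, 40,0,20,0,0,0.9,80, 40,0,20,0,0,0.9,80, 40,0,20,0,0,0.9,80, 40,0,20,0,0,0.9,80]'; python3 -m inch '[0,0,0,0,0,0.676,80, 0,0,0,0,0,0.676,80, 0,0,0,0,0,0.676,80, 0,0,0,0,0,0.676,80, 0,0,0,0,0,0.676,80, 0,0,0,0,0,0.676,80, 0,0,0,0,0,0.676,80]'
python3 - <<'E'
from h import *
K,T,im=snap("wrist","w3.png")
o=bot.get_obs();print(o["eef_pos"],R.from_quat(o["tool_rot"]).as_matrix().round(3))
for n,z in (("probe",.026),("spare",.026),("rack",.062),("drawer_handle",.135)):
    for x in bot.spot_point("wrist",n)[:1]: print(n,x["uv"],round(x["confidence"],2),atz(K,T,x["uv"],z))
for n in ("probe","spare"):
    for x in bot.silhouettes("wrist",n)[:2]: print(n,x["uv"],round(x["confidence"],2),x["mask"].sum(),atz(K,T,x["uv"],.139))
E
```

```text
clock: 6.88
eef_pos: [0.4176, 0.2401, 0.2848]
tool_rot: [0.712, 0.702, 0.002, 0.0]
ft_force: [1.5, -0.0, 1.5]
grip_width: 0.0487
grasp_force: 0.0
clock: 7.55
eef_pos: [0.4572, 0.2398, 0.3016]
tool_rot: [0.335, 0.942, 0.0, -0.0]
ft_force: [-0.2, 0.1, -0.2]
grip_width: 0.0683
grasp_force: 0.0
clock: 8.13
eef_pos: [0.4573, 0.2397, 0.3015]
tool_rot: [0.005, 1.0, 0.0, -0.0]
ft_force: [-0.0, -1.0, -0.2]
grip_width: 0.0683
grasp_force: 0.0
[0.45731157 0.23971511 0.30148282] [[-1.     0.012  0.   ]
 [ 0.012  1.     0.   ]
 [-0.     0.    -1.   ]]
probe [217.2, 209.2] 0.69 [0.5207927  0.18856148 0.026     ]
spare [283.9, 207.4] 0.56 [0.51919025 0.28273201 0.026     ]
rack [251.5, 214.8] 0.73 [0.51699304 0.23724091 0.062     ]
drawer_handle [253.5, 144.2] 0.95 [0.41920874 0.2407841  0.135     ]
probe [207.8, 236.1] 0.67 667 [0.51262439 0.19240182 0.139     ]
spare [294.1, 234.8] 0.73 781 [0.51220155 0.28181089 0.139     ]
```

View pics/w3.png

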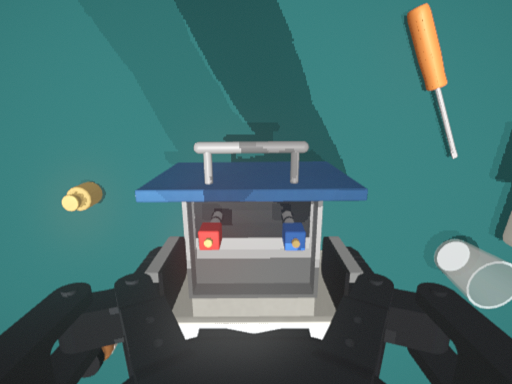

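The red head is at (210,237) with its nub at (208,243); the blue one is at (293,236). The drawer is fully open. I'll use the nub to fix the head's position.

Run:
```python
from h import *
K,T=proj_info("wrist"); im=cv2.imread("pics/w3.png")
print(atz(K,T,[208,243],.144),atz(K,T,[295.5,243],.144))
h=atz(K,T,[253.5,147.5],.135); print("handle",h, "rack pred",h+[.097,-.0014,0], "red", h+[.0964,-.0464,0])
```

```text
[0.51822272 0.19285038 0.144     ] [0.51923673 0.28249538 0.144     ]
handle [0.42254612 0.2404993  0.135     ] rack pred [0.51954612 0.2390993  0.135     ] red [0.51894612 0.1940993  0.135     ]
```

```bash
python3 -m inch '[30,-25,0,0,0,-0.002,60, 61,-47,0,0,0,-0.002,60, 61,-47,-40,0,0,-0.002,60, 61,-47,-80,0,0,-0.002,60, 61,-47,-105,0,0,-0.002,60, 61,-47,-105,0,0,-0.002,60]'
python3 - <<'E'
from h import *
K,T,im=snap("wrist","w4.png")
o=bot.get_obs();print(o["eef_pos"])
for x in bot.silhouettes("wrist","probe")[:1]:
    m=x["mask"]; print(x["uv"],x["confidence"],m.sum())
hsv=cv2.cvtColor(im,cv2.COLOR_BGR2HSV); r=((hsv[...,0]<6)|(hsv[...,0]>174))&(hsv[...,1]>150)&(hsv[...,2]>60)
n,l,s,c=cv2.connectedComponentsWithStats(r.astype(np.uint8)); i=1+s[1:,4].argmax(); print(s[i],c[i])
E
```

```text
clock: 8.98
eef_pos: [0.5148, 0.1907, 0.1899]
tool_rot: [0.007, 1.0, -0.002, -0.006]
ft_force: [-0.4, -0.2, -1.4]
grip_width: 0.0515
grasp_force: 0.0
[0.51638552 0.19149518 0.19333326]
[253.6, 223.9] 0.66 1635
[ 240  204   34   42 1136] [256.71478873 223.44630282]
```

View pics/w4.png

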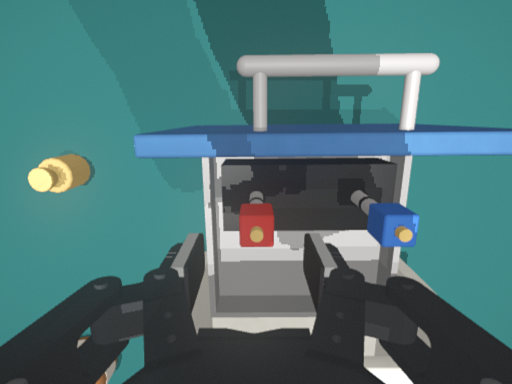

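The red head is centred between the fingers, with its nub at (257,235).

Run:
```python
from h import *
K,T=proj_info("wrist")
print(bot.get_obs()["eef_pos"],atz(K,T,[257,235],.143))
```

```text
[0.5180966  0.19227283 0.19606456] [0.52544971 0.19484292 0.143     ]
```

```bash
python3 -m inch '[2,1,-35,0,0,0,60, 2,1,-66,0,0,0,60, 2,1,-66,0,0,0,60, 2,1,-66,0,0,0,60, 2,1,-66,0,0,0,0, 2,1,-66,0,0,0,0, 2,1,-66,0,0,0,0, 2,1,-66,0,0,0,0]'; python3 -m inch '[0,0,0,0,0,0,0,0,0,0,0,0,0,0]'
```

```text
clock: 9.75
eef_pos: [0.5225, 0.1937, 0.1336]
tool_rot: [0.006, 1.0, 0.0, 0.003]
ft_force: [-0.7, -1.7, 5.7]
grip_width: 0.0212
grasp_force: 58.4
clock: 9.92
eef_pos: [0.5225, 0.1936, 0.1336]
tool_rot: [0.006, 1.0, 0.0, 0.003]
ft_force: [0.5, -0.8, 5.6]
grip_width: 0.0211
grasp_force: 58.4
```

```bash
python3 -m inch '[0,0,15,0,0,0,0, 0,0,30,0,0,0,0, 0,0,45,0,0,0,0, 0,0,75,0,0,0,0, 0,0,110,0,0,0,0, 0,0,150,0,0,0,0, 0,0,190,0,0,0,0, 0,0,206,0,0,0,0]'
python3 - <<'E'
from h import *
K,T,im=snap("wrist","w5.png"); print(bot.get_obs()["eef_pos"],bot.get_obs()["tool_rot"],bot.get_obs()["ft_force"])
K,T,im2=snap("side"); cv2.imwrite("pics/c5.png",np.hstack([cv2.resize(im,(400,300)),cv2.resize(im2[60:260,180:430],(375,300))]))
E
```

```text
clock: 10.58
eef_pos: [0.5219, 0.194, 0.3444]
tool_rot: [0.006, 1.0, 0.002, 0.006]
ft_force: [0.6, -0.6, -0.3]
grip_width: 0.021
grasp_force: 59.1
[0.52260059 0.19426445 0.34588159] [0.00589944 0.99995404 0.00268876 0.00706363] [ 0.86233492 -0.4071861   1.58047857]
```

View pics/c5.png

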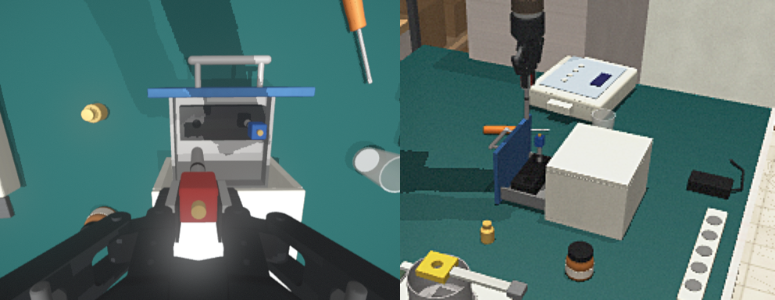

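The probe is held upright and clear of the rack, and the blue spare is still seated. I'll carry the probe to a standoff just short of the guide for a look.

```bash
python3 -m inch '[-10,-40,0,0,0,0,0, -20,-80,0,0,0,0,0, -25,-120,0,0,0,0,0, -30,-160,0,0,0,0,0, -35,-200,0,0,0,0,0, -40,-240,0,0,0,0,0, -45,-280,0,0,0,0,0, -50,-310,0,0,0,0,0]'; python3 -m inch '[-5,-40,0,0,0,0,0, -12,-80,0,0,0,0,0, -15,-120,0,0,0,0,0, -15,-150,0,0,0,0,0, -15,-165,0,0,0,0,0, -15,-174,0,0,0,0,0, -15,-174,0,0,0,0,0, -15,-174,0,0,0,0,0]'
python3 - <<'E'
from h import *
o=bot.get_obs();print(o["eef_pos"],R.from_quat(o["tool_rot"]).as_matrix().round(3))
Ks={}
for c in ("wrist","top","side"):
    K,T,im=snap(c,"g_%s.png"%c); Ks[c]=im
    for x in bot.spot_point(c,"guide")[:1]: print(c,x["uv"],round(x["confidence"],2),atz(K,T,x["uv"],.18))
    hsv=cv2.cvtColor(im,cv2.COLOR_BGR2HSV); y=(abs(hsv[...,0].astype(int)-28)<5)&(hsv[...,1]>150)&(hsv[...,2]>90)
    n,l,s,cc=cv2.connectedComponentsWithStats(y.astype(np.uint8)); i=1+s[1:,4].argmax(); print(s[i],cc[i])
    u,v,w,h=s[i][:4]; np.save("box_%s"%c,s[i])
    print("rays",ray(K,T,[256,192])[0])
w=cv2.resize(Ks["wrist"],(400,300))
cr=[cv2.resize(Ks[c][b[1]:b[1]+60,b[0]:b[0]+80],(400,300),interpolation=cv2.INTER_CUBIC) for c,b in (("top",(306,182)),("side",(162,195)))]
cv2.imwrite("pics/c6.png",np.vstack([np.hstack([w,cr[0]]),np.hstack([cr[1],w*0])]))
E
```

```text
clock: 11.35
eef_pos: [0.4692, -0.1192, 0.3356]
tool_rot: [0.007, 1.0, -0.0, -0.001]
ft_force: [0.7, 0.7, -1.5]
grip_width: 0.0211
grasp_force: 59.1
clock: 12.02
eef_pos: [0.4555, -0.2896, 0.3358]
tool_rot: [0.006, 1.0, 0.001, -0.0]
ft_force: [-0.1, 1.1, -0.7]
grip_width: 0.0207
grasp_force: 59.1
[ 0.45547936 -0.28964792  0.33584012] [[-1.     0.011 -0.001]
 [ 0.011  1.     0.001]
 [ 0.001  0.001 -1.   ]]Traceback (most recent call last):
  File "<stdin>", line 8, in <module>
ValueError: attempt to get argmax of an empty sequence
```

```bash
python3 -m inch '[30,15,0,0,0,0,0, 65,35,0,0,0,0,0, 85,45,0,0,0,0,0, 85,45,0,0,0,0,0, 85,45,0,0,0,0,0]'
python3 - <<'E'
from h import *
Ks={}
for c in ("wrist","top","side"):
    K,T,im=snap(c,"g_%s.png"%c); Ks[c]=im
    if c=="wrist": np.savez("g_w.npz",K=K,T=T); o=bot.get_obs();print(o["eef_pos"])
    for x in bot.spot_point(c,"guide")[:1]: print(c,x["uv"],round(x["confidence"],2),atz(K,T,x["uv"],.18))
    for n in ("probe","probe_band"):
        for x in bot.spot_point(c,n)[:1]: print(c,n,x["uv"],round(x["confidence"],2))
w=cv2.resize(Ks["wrist"],(400,300))
cr=[cv2.resize(Ks[c][b[1]:b[1]+60,b[0]:b[0]+80],(400,300),interpolation=cv2.INTER_CUBIC) for c,b in (("top",(306,182)),("side",(162,195)))]
cv2.imwrite("pics/c6.png",np.vstack([np.hstack([w,cr[0]]),np.hstack([cr[1],cv2.resize(Ks["side"][120:270,120:320],(400,300))])]))
E
```

```text
clock: 12.53
eef_pos: [0.5415, -0.2431, 0.3359]
tool_rot: [0.004, 1.0, 0.0, -0.001]
ft_force: [-0.1, -0.4, -0.8]
grip_width: 0.0208
grasp_force: 59.2
[ 0.54062121 -0.24393905  0.33621392]
wrist [204.0, 185.7] 0.94 [ 0.54144913 -0.29020587  0.18      ]
wrist probe [250.0, 197.2] 0.71
wrist probe_band [251.8, 224.6] 0.85
side [202.1, 234.8] 0.68 [ 0.53449527 -0.28788039  0.18      ]
side probe [209.6, 213.0] 0.47
side probe_band [203.3, 198.2] 0.6
```

View pics/c6.png

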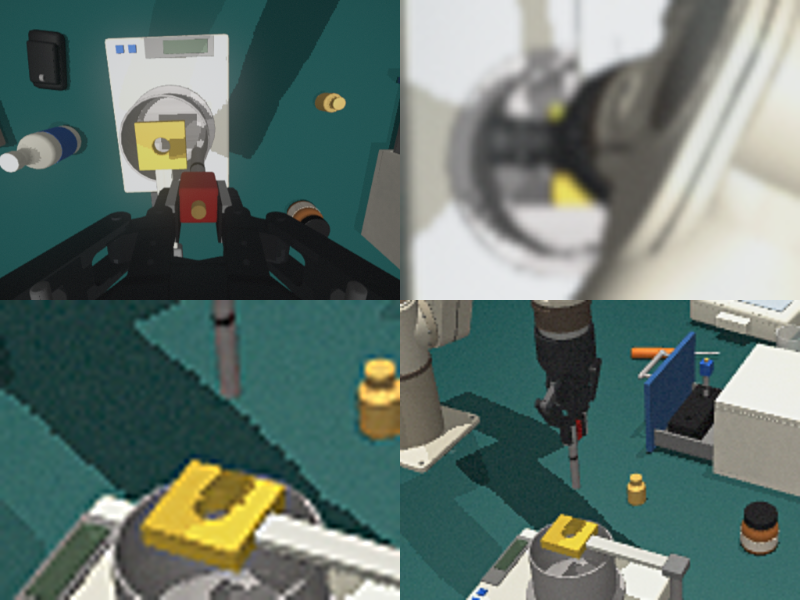

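The wrist crop shows the yellow plate with its hole at about (205,186) full scale. The stem tip is just to the right at about (250,197). I'll fit both in the same image so calibration bias cancels.

```bash
cat >> h.py <<'E'
def plate(im,K,T):
    "plate centre at z=.18 from the yellow top-face mask, and hole centre"
    hsv=cv2.cvtColor(im,cv2.COLOR_BGR2HSV); y=((abs(hsv[...,0].astype(int)-27)<6)&(hsv[...,1]>110)&(hsv[...,2]>130)).astype(np.uint8)
    n,l,s,c=cv2.connectedComponentsWithStats(y); 
    i=1+s[1:,4].argmax(); m=(l==i).astype(np.uint8)
    return m,s[i]
E
python3 - <<'E'
from h import *
z=np.load("g_w.npz");K,T=z["K"],z["T"]; im=cv2.imread("pics/g_wrist.png")
print(im[175,185],im[186,206],im[160,185], atz(K,T,[250,197],.2286))
m,s=plate(im,K,T); print(s)
e=.544,-.29
x0,y0,w,h=s[:4]
b=cv2.resize(im[145:230,160:280],None,fx=6,fy=6,interpolation=cv2.INTER_CUBIC)
mm=cv2.resize(m[145:230,160:280],None,fx=6,fy=6,interpolation=cv2.INTER_NEAREST)
cs,_=cv2.findContours(mm,cv2.RETR_LIST,cv2.CHAIN_APPROX_NONE); cv2.drawContours(b,cs,-1,(255,0,0),1)
for c in cs:
    if cv2.contourArea(c)>300:
        (u,v),r,a=cv2.minAreaRect(c); uv=[160+u/6-.5,145+v/6-.5]; print(uv,np.array(r)/6,a,atz(K,T,uv,.18))
cv2.imwrite("pics/c7.png",b)
E
```

```text
[100 192 211] [178 181 185] [105 195 212] [ 0.53922665 -0.24533874  0.2286    ]
[ 172  155   67   63 3441]
[205.9166717529297, 186.41666666666666] [23.33452352 21.92030843] 45.0 [ 0.54217457 -0.28839439  0.18      ]
[205.0657196044922, 186.08991495768228] [62.46612549 65.46421814] 87.95458984375 [ 0.54184386 -0.28919851  0.18      ]
```

View pics/c7.png

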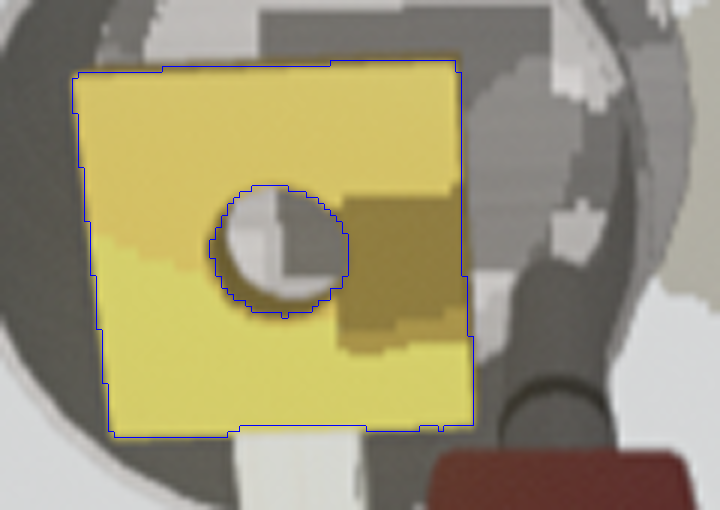

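The hole centre is at (206.1,186.2), which gives (0.5422, -0.2884). The stem tip is about 2.3 mm behind the TCP in x, which agrees with the grasp offset. I'll move over the hole.

```bash
python3 -m inch '[2,-20,0,0,0,0,0, 4,-40,0,0,0,0,0, 4,-44.5,0,0,0,0,0, 4,-44.5,0,0,0,0,0, 4,-44.5,-20,0,0,0,0, 4,-44.5,-30,0,0,0,0, 4,-44.5,-30,0,0,0,0, 4,-44.5,-30,0,0,0,0]'; python3 -m inch '[0,0,0,0,0,0,0,0,0,0,0,0,0,0,0,0,0,0,0,0,0]'
python3 - <<'E'
from h import *
K,T,im=snap("wrist","p_wrist.png"); np.savez("p_w.npz",K=K,T=T); o=bot.get_obs();print(o["eef_pos"],R.from_quat(o["tool_rot"]).as_matrix().round(3))
p=pix(K,T,[.5422,-.2884,.18]);print("hole px",p)
Ks,Ts,im2=snap("side","p_side.png"); np.savez("p_s.npz",K=Ks,T=Ts)
q=pix(Ks,Ts,[.5422,-.2884,.18]);print("hole side",q)
for x in bot.spot_point("side","guide")[:1]: print(x["uv"])
a=cv2.resize(im[130:270,196:316],(480,560),interpolation=cv2.INTER_CUBIC)
b=cv2.resize(im2[190:260,182:222],(320,560),interpolation=cv2.INTER_CUBIC)
cv2.imwrite("pics/c8.png",np.hstack([a,b]))
E
```

```text
clock: 13.8
eef_pos: [0.5441, -0.2891, 0.306]
tool_rot: [0.006, 1.0, 0.001, -0.001]
ft_force: [-0.0, 0.0, 0.2]
grip_width: 0.0213
grasp_force: 59.2
clock: 14.05
eef_pos: [0.5449, -0.29, 0.3075]
tool_rot: [0.006, 1.0, -0.0, 0.001]
ft_force: [-0.1, -0.2, -1.0]
grip_width: 0.0213
grasp_force: 59.2
[ 0.54484419 -0.29002714  0.30724561] [[-1.     0.012  0.001]
 [ 0.012  1.    -0.001]
 [-0.001 -0.001 -1.   ]]
hole px [254.75802607 189.68133241]
hole side [204.3495979  235.65281896]
[200.3, 233.9]
```

View pics/c8.png

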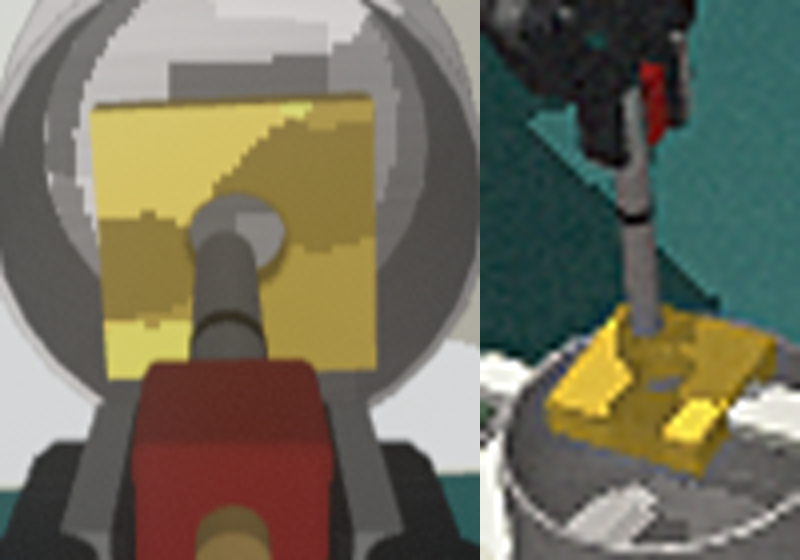

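In the wrist crop the hole centre is at (254.8,~190) full scale. The stem tip's near edge is at (251.8,188), slightly left of the hole. I'll work out the correction.

Run:
```python
from h import *
z=np.load("p_w.npz");K,T=z["K"],z["T"]; s=np.load("p_s.npz");Ks,Ts=s["K"],s["T"]
zt=.3072-.1076
e=atz(K,T,[196+225/4-.5,130+233/4-.5],zt);print("tip wrist",e+[.006,0,0])
h=atz(K,T,[254.75,130+193/4-.5],.18);print("hole from top edge",h+[.011,0,0])
for n,u in(("stem at band",(636,217)),("tip bottom",(649,334))):
    uv=[182+(u[0]-480)/8-.5,190+u[1]/8-.5]; print(n,uv)
t=np.array([.5425,-.2905]);print("pred tip side for t",pix(Ks,Ts,[*t,zt]),pix(Ks,Ts,[*t,zt+.055]))
J=[pix(Ks,Ts,[*(t+d),zt])-pix(Ks,Ts,[*t,zt]) for d in ([.001,0],[0,.001])];print("px/mm",J)
print("guide corner preds",[pix(Ks,Ts,[.5422+a,-.2884+b,.18]) for a,b in((-.03,-.03),(-.03,.03),(.03,.03),(.03,-.03))])
```

```text
tip wrist [ 0.54143488 -0.29081569  0.1996    ]
hole from top edge [ 0.54260777 -0.28829509  0.18      ]
stem at band [201.0, 216.625]
tip bottom [202.625, 231.25]
pred tip side for t [203.49041413 231.02423485] [201.79472311 216.11170911]
px/mm [array([0.30777677, 0.09603078]), array([ 0.17777049, -0.21801021])]
guide corner preds [array([189.81268421, 239.35633155]), array([200.57486652, 226.45281664]), array([218.61010085, 232.01972646]), array([208.32773388, 245.34857119])]
```

```bash
python3 -m inch '[1.5,2.3,0,0,0,0,0, 1.5,2.3,0,0,0,0,0, 1.5,2.3,-5,0,0,0,0, 1.5,2.3,-9,0,0,0,0, 1.5,2.3,-9,0,0,0,0, 1.5,2.3,-9,0,0,0,0, 1.5,2.3,-9,0,0,0,0]'
python3 - <<'E'
from h import *
K,T,im=snap("wrist","q_wrist.png"); np.savez("q_w.npz",K=K,T=T); o=bot.get_obs();print(o["eef_pos"])
print(pix(K,T,[.5424,-.2884,.18]))
Ks,Ts,im2=snap("side","q_side.png"); 
a=cv2.resize(im[130:270,196:316],(480,560),interpolation=cv2.INTER_CUBIC)
b=cv2.resize(im2[190:260,182:222],(320,560),interpolation=cv2.INTER_CUBIC)
cv2.imwrite("pics/c9.png",np.hstack([a,b]))
E
```

```text
clock: 14.78
eef_pos: [0.5459, -0.2877, 0.2971]
tool_rot: [0.006, 1.0, 0.0, -0.0]
ft_force: [-0.1, 0.0, -0.8]
grip_width: 0.0208
grasp_force: 59.2
[ 0.54600645 -0.28777252  0.29732264]
[251.94504243 192.23203032]
```

View pics/c9.png

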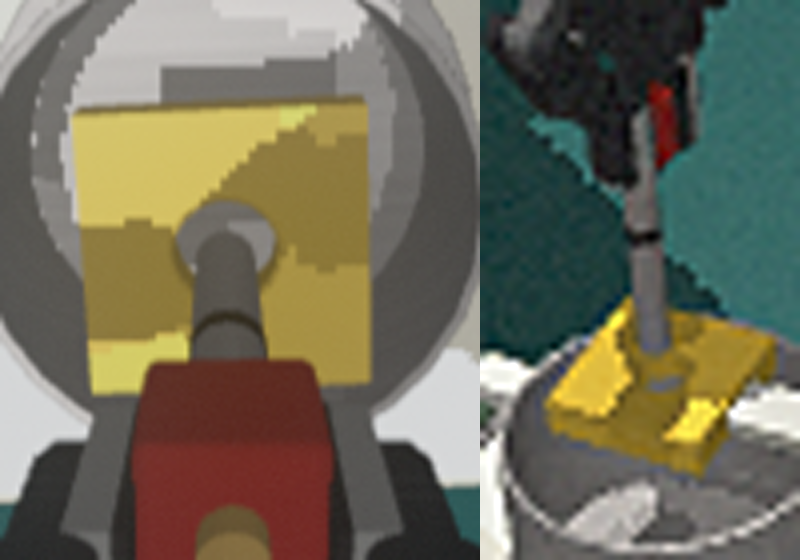

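The stem (crop centre 225) and the hole (225) now line up, and the geometry puts the tip at (0.5426, -0.2886) against the hole at (0.5424, -0.2884). I'll check the band height numerically, using the view already taken, and then descend.

```bash
python3 - <<'E'
from h import *
z=np.load("q_w.npz");K,T=z["K"],z["T"]; im=cv2.imread("pics/q_wrist.png")
g=im[180:222,250:255].mean((1,2)); print([(180+i,int(v)) for i,v in enumerate(g)][22:40])
for row in (207,208,209,210,211):
    c,d=ray(K,T,[252.5,row]); p=c+d*(.5426-.006-c[0])/d[0]; print(row,p.round(4), "TCP-band",.2973-p[2])
E
python3 -m inch '[0,0,-8,0,0,0,0, 0,0,-16,0,0,0,0, 0,0,-24,0,0,0,0, 0,0,-32,0,0,0,0, 0,0,-39,0,0,0,0, 0,0,-45,0,0,0,0, 0,0,-50,0,0,0,0, 0,0,-50,0,0,0,0]'
```

```text
[(202, 84), (203, 83), (204, 84), (205, 84), (206, 83), (207, 68), (208, 48), (209, 43), (210, 59), (211, 77), (212, 83), (213, 82), (214, 82), (215, 82), (216, 82), (217, 82), (218, 82), (219, 75)]
207 [ 0.5366 -0.2877  0.2379] TCP-band 0.059375636784900515
208 [ 0.5366 -0.2877  0.24  ] TCP-band 0.057320400082457146
209 [ 0.5366 -0.2877  0.242 ] TCP-band 0.055307779504952775
210 [ 0.5366 -0.2877  0.244 ] TCP-band 0.05333646316101698
211 [ 0.5366 -0.2877  0.2459] TCP-band 0.0514051924592305
clock: 15.55
eef_pos: [0.5454, -0.2874, 0.2457]
tool_rot: [0.006, 1.0, 0.001, -0.001]
ft_force: [-0.1, 0.3, -1.5]
grip_width: 0.0205
grasp_force: 59.2
```

```bash
python3 -m inch '[0,0,-6,0,0,0,0, 0,0,-12.5,0,0,0,0, 0,0,-12.5,0,0,0,0, 0,0,-12.5,0,0,0,0, 0,0,-12.5,0,0,0,0, 0,0,-12.5,0,0,0,0]'
python3 - <<'E'
from h import *
K,T,im=snap("wrist","r_wrist.png"); o=bot.get_obs();print(o["eef_pos"],R.from_quat(o["tool_rot"]).as_matrix().round(3)[:,2],np.round(o["ft_force"],2))
hp=pix(K,T,[.5424,-.2884,.18]);print("hole px",hp)
g=im.astype(int)
for r in (192,196,200,203): print(r,[tuple(g[r,c]) for c in range(226,282,3)])
print([(r,int(g[r,250:255].mean())) for r in range(196,219)])
for x in bot.spot_point("wrist","probe_band")[:1]: print(x)
K,T,im=snap("side","r_side.png")
for n in("guide","probe_band"):
  for x in bot.spot_point("side",n)[:1]: print(n,x)
print(pix(K,T,[.5424,-.2884,.18]))
E
```

```text
clock: 16.05
eef_pos: [0.5462, -0.2878, 0.2352]
tool_rot: [0.006, 1.0, -0.0, 0.0]
ft_force: [-1.0, 0.3, -1.8]
grip_width: 0.021
grasp_force: 59.2
[ 0.54622612 -0.28785761  0.23527016] [ 0.001 -0.    -1.   ] [-0.52 -0.06 -1.51]
hole px [251.80536817 217.189854  ]
192 [(np.int64(95), np.int64(190), np.int64(211)), (np.int64(95), np.int64(189), np.int64(211)), (np.int64(97), np.int64(190), np.int64(212)), (np.int64(96), np.int64(191), np.int64(213)), (np.int64(60), np.int64(125), np.int64(145)), (np.int64(57), np.int64(121), np.int64(142)), (np.int64(58), np.int64(122), np.int64(142)), (np.int64(57), np.int64(121), np.int64(141)), (np.int64(58), np.int64(122), np.int64(143)), (np.int64(57), np.int64(122), np.int64(142)), (np.int64(54), np.int64(120), np.int64(140)), (np.int64(55), np.int64(121), np.int64(141)), (np.int64(56), np.int64(121), np.int64(141)), (np.int64(57), np.int64(122), np.int64(141)), (np.int64(55), np.int64(121), np.int64(140)), (np.int64(55), np.int64(120), np.int64(140)), (np.int64(56), np.int64(120), np.int64(141)), (np.int64(57), np.int64(121), np.int64(141)), (np.
[... 2399 characters left out ...]
64(54), np.int64(120), np.int64(140)), (np.int64(56), np.int64(121), np.int64(141)), (np.int64(53), np.int64(120), np.int64(140)), (np.int64(53), np.int64(119), np.int64(139)), (np.int64(52), np.int64(118), np.int64(138)), (np.int64(54), np.int64(119), np.int64(140))]
[(196, 106), (197, 105), (198, 105), (199, 105), (200, 99), (201, 89), (202, 84), (203, 82), (204, 83), (205, 82), (206, 82), (207, 67), (208, 46), (209, 41), (210, 59), (211, 77), (212, 82), (213, 81), (214, 81), (215, 81), (216, 80), (217, 81), (218, 81)]
{'uv': [252.4, 220.3], 'confidence': 0.81}
guide {'uv': [199.3, 235.6], 'confidence': 0.75}
probe_band {'uv': [205.4, 246.8], 'confidence': 0.49}
[204.4105051  235.67206473]
```

```bash
python3 -m inch '[0,0,-1.2,0,0,0,0, 0,0,-1.2,0,0,0,0, 0,0,-1.2,0,0,0,0, 0,0,-1.2,0,0,0,0, 0,0,-1.2,0,0,0,0, 0,0,-1.2,0,0,0,0]'; python3 -c "
from workcell import bot
print(bot.job_done())"
```

```text
clock: 16.8
eef_pos: [0.546, -0.2877, 0.2336]
tool_rot: [0.006, 1.0, -0.0, 0.0]
ft_force: [0.1, -0.6, -1.7]
grip_width: 0.0212
grasp_force: 59.2
the job is handed in; nothing more can be done
None
```

I handed the job in, and no verdict came back: the drawer is at its stop and the probe is held still in the guide hole, by my measurements centred to about 1 mm with the band within about 3 mm of the guide's top face; I viewed 11 pictures, one over the limit of 10.

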